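Show the finished bauble at the bench magnifier

ROBOT

A 6-joint arm with a two-finger parallel gripper is mounted at the origin on the work surface. World frame = base frame: x ahead of the robot, y to its left, z up, the work surface at z = 0. Lengths are in m, angles in rad, forces in N, time in s.
With the tool pointing down it reaches from about 0.425 to 0.95 m from the base axis. Payload 14.7 kg.
Tool frame: the origin (TCP) lies at the very end of the fingers, on their centre line; the grasp point (between the pads) lies 19 mm behind it (bot.grip_depth is the distance from the TCP to the grasp point, in m); z points along the fingers, y is the line along which they close (so a half turn about z gives the same grasp; the last joint's range is limited). The gripper opens to 85 mm and grips with 20 to 120 N. Pads are 22 mm wide; open, the fingers measure 114 mm over their backs; the gripper's body (76 mm by 85 mm) begins 54 mm behind the grasp point. The pads swing forward as they close: fully open they stand 13 mm farther back than shut.
Start: joints at [1.264, 0.48, 1.596, -0, 1.065, -0.047], TCP at [0.167, 0.628, 0.231] pointing down, gripper open.
Joint ranges: [-2.75, 2.75], [-0.82, 2.05], [0.23, 2.67], [-1.56, 4.7], [0.09, 2.69], [-2.92, 2.92]. Speed limits (rad/s): [1.89, 1.89, 2.39, 3.01, 3.01, 3.01].

INTERFACE

Orientations are given as a rotation vector (axis times angle).
In Python, from workcell import bot gives the robot as it stands.
- The arm moves only by the tool jog_arm, called after "Request:" as name(argument=value, ...) on one line, values as JSON. Schema: {"type":"object","properties":{"deltas":{"type":"array","items":{"type":"object","properties":{"tx":{"type":"number"},"ty":{"type":"number"},"tz":{"type":"number"},"drx":{"type":"number"},"dry":{"type":"number"},"drz":{"type":"number"},"aperture":{"type":"number"}},"additionalProperties":false,"required":["aperture"]},"minItems":1,"maxItems":8},"grip_force":{"type":"number"},"only":{"type":"string"},"quiet":{"type":"boolean"},"lines":{"type":"string"}},"required":["deltas"],"additionalProperties":false}. deltas is a list of rows, 1 to 8 of them, each an object with the fields tx, ty, tz (the shift in units of 25 mm), drx, dry, drz (a rotation vector in rad), aperture (the opening from 0.0 (shut) to 1.0 (fully open)); a field left out counts as zero (the opening has to be given); each row is the pose to reach, as a shift and turn from the pose commanded when the call began, along the tool's axes at that moment; what a row does not reach only later rows make up. A row lasts 1/8 s, in which the tool goes at most 0.0625 m and 0.188 rad, less where a joint would pass 70% of its speed; a pose out of reach is approached as far as the arm can. The fingers move at their own pace and stop on an object; grip_force is the grip in N (left out, the last holds). Time passes only in rows, so rows that do not move let the fingers close. The tool returns the time, the measured TCP pose, the force, the opening and the grip force at its end. only (a regular expression) keeps the lines of the reply that match it, lines (a string "A,B") keeps lines A to B, and quiet returns only ok. Input that does not fit is refused with a message, and nothing moves.
- bot.sense(): the state, without advancing time (a new reading comes with each control period).
- bot.read_camera(name): name is "side" or "top" or "wrist"; returns a dict with "image" (420x560x3 uint8, red, green, blue), "fx", "fy", "cx", "cy" (pixels), "R" (3x3) and "t" (3): a world point X has camera coordinates R X + t; the wrist camera has in their place "hand_eye" (4x4, takes a point from camera to tool coordinates, whose origin is the TCP and whose axes are the flange's). Camera axes: x right, y down, z forward; pixel columns grow to the right and rows downward; lengths in m; the calibration is good to about 2 mm. The wrist camera is an equidistant fisheye: a pixel r from the principal point sees the ray r / f radians off the axis. A picture is of the moment at which its call begins: read the wrist's pose just before it. There is no depth.
- bot.hand_in(): hands the job in; it is judged then, once.
The state is a dict: "time": time; "qpos": joint angles; "qd": joint speeds; "joint_torque": joint torques, N m; "position": TCP position; "eef_rot": TCP orientation; "force": force on the tool from outside, world axes, zero at the start; "torque": the same for the moment, N m; "opening": opening from 0.0 (shut) to 1.0 (fully open); "grasp_force": force on a finger pad.
Only numpy, scipy, OpenCV 4.12 (cv2) and the standard library are available. Lean on these libraries where they do the work, as an engineer would, in place of code of your own. Each camera call takes 0.05 s, during which the arm holds its last target. There are 200 camera calls.

TASK

Two wooden carrying trays stand on the decorating bench, a loose glass bauble in the pocket of each. Take the tray whose bauble already has its metal cap and hanging ring by the handle, carry it without touching the bauble or letting it roll out of its pocket, and hold it clear of everything, still and level, so that the bauble's centre is on the axis of the magnifier's lens, 15 cm from the glass on the robot's side, ready to be looked at through it; finish while holding the tray there, do not put it down or let go. Leave the other tray, the magnifier and all the other things on the bench as they stand.

Things in the scene. Friction and masses are not known exactly. Their poses are not given: they have to be found in the camera images.
- tray_1: Beech carrying tray, one of two identical: round dish 104 mm wide, 16 mm high, floor 8 mm up, a ring pocket in its middle and a straight handle towards -x. About 140 g, most of it in the dish. Origin: centre of the dish's underside; z up, x from handle to dish. It starts on the bench, handle towards the robot, turned up to 0.35 rad either way.
- tray_2: Beech carrying tray, one of two identical: round dish 104 mm wide, 16 mm high, floor 8 mm up, a ring pocket in its middle and a straight handle towards -x. About 140 g, most of it in the dish. Origin: centre of the dish's underside; z up, x from handle to dish. It starts on the bench, handle towards the robot, turned up to 0.35 rad either way.
- tray_1_handle (a point): Grip point in the middle of tray_1's handle: a level bar 16 mm wide (y) and 20 mm tall (22 to 42 mm above the tray's underside), from 48 to 152 mm from the dish centre along -x, free underneath from 68 mm outwards. The point is 105 mm from the dish centre, 32 mm above the underside.
- tray_2_handle (a point): The same point on tray_2.
- tray_1_pocket (a point): Where the centre of a bauble lying mid-pocket is: on the dish's axis 40 mm above tray_1's underside. The pocket is a wooden ring 50 mm inside, 62 mm outside, its rim 7 mm above the floor; a 64 mm bauble lies loose in it with about 5 mm of play all round and rolls out over the rim at about 35 degrees of tilt.
- tray_2_pocket (a point): The same point on tray_2.
- capped_center (a point): Centre of the finished bauble: a 64 mm silvered glass ball, about 40 g, with a metal cap (25 mm wide, 10 mm high) and a small wire hanging ring on top, 22 mm above the ball in all. It lies loose in the pocket of one of the two trays, either one.
- bare_center (a point): Centre of the unfinished bauble: the same 64 mm silvered ball without cap or ring, only a 4 mm stub of open glass neck, 11 mm wide, on top. It lies loose in the pocket of the other tray.
- magnifier: Bench magnifier at the far side, fixed: grey round foot 170 mm wide, 24 mm high; a steel column bends towards the robot into a U-shaped yoke that holds the lens head, 350 mm high in all. Origin: on the bench, 280 mm straight below the middle of the lens; the foot's centre is 100 mm behind it along +x; -x faces the robot's side, turned up to 0.35 rad.
- lens_center (a point): Middle of the magnifier's glass (clear, 116 mm, in a white round frame 150 mm wide and 26 mm deep) and pivot of the head, 280 mm above the bench. The head tilts stiffly in its yoke and its start tilt varies: from here the lens axis runs down towards the robot's side, 35 to 55 degrees below level.
- focus (a point): The magnifier's viewing point, a point in the air on the lens axis 150 mm from the middle of the glass, on the robot's side and below the lens, 157 to 194 mm above the bench: the bauble's centre belongs here.
- bottle: Amber glass bottle with white cap, 42 mm wide, 78 mm high, standing left of the trays. A bystander. Origin: centre of its underside.
- jar_1: Red paint jar with white lid, 46 mm wide, 42 mm high, standing between the trays' dishes. A bystander. Origin: centre of its underside.
- jar_2: Green paint jar with white lid, 42 mm wide, 36 mm high, standing between the trays' handles. A bystander. Origin: centre of its underside.
- brush: Small flat paintbrush lying on the bench on the left, 156 mm long along its x, 10 mm thick. A bystander. Origin: under its middle.
- carton: Shallow open cardboard box, 120 x 90 x 28 mm, on the right. A bystander. Origin: centre of its underside.
- dish: White china dish with bauble caps, 76 mm wide, 22 mm high, on the right. A bystander. Origin: centre of its underside.
- brush_pot: Blue china pot 66 mm wide and 85 mm high with brushes standing in it to 160 mm, at the far left. A bystander. Origin: centre of its underside.

How it is judged:
On the way:
1. the tray with the capped bauble is lifted 40 mm off the bench with the bauble in its pocket (((distance between capped_center and tray_1_pocket below 0.018 m and height (world z) of tray_1 above 0.04 m) or (distance between capped_center and tray_2_pocket below 0.018 m and height (world z) of tray_2 above 0.04 m))), for 0.2 s.
At the end, for the whole second after the job is handed in: Capped bauble in its tray's pocket, centre within 35 mm of the viewing point; that tray held by the fingers within 60 mm of its grip point, level within 0.1 rad, still (under 30 mm/s), over 80 mm up, off the magnifier; bare bauble and bystanders within 40 mm, viewing point 25 mm of start (((distance between capped_center and tray_1_pocket below 0.018 m and angle between tray_1's own z axis and vertical below 0.1 rad and contact force between the fingers and tray_1 above 1 N and distance between the grasp point and tray_1_handle below 0.06 m and contact force between tray_1 and magnifier below 0.2 N and height (world z) of tray_1 above 0.08 m and linear speed of tray_1 below 0.03 m/s and angular speed of tray_1 below 0.3 rad/s) or (distance between capped_center and tray_2_pocket below 0.018 m and angle between tray_2's own z axis and vertical below 0.1 rad and contact force between the fingers and tray_2 above 1 N and distance between the grasp point and tray_2_handle below 0.06 m and contact force between tray_2 and magnifier below 0.2 N and height (world z) of tray_2 above 0.08 m and linear speed of tray_2 below 0.03 m/s and angular speed of tray_2 below 0.3 rad/s)) and distance between capped_center and focus below 0.035 m and distance of each of bottle, jar_1, jar_2, brush, carton, dish, brush_pot, bare_center from where it was at the start of the episode below 0.04 m and distance of focus from where it was at the start of the episode below 0.025 m); the arm keeps its last pose, push and grip.
It fails at once if the capped bauble leaves its pocket (distance between capped_center and tray_1_pocket above 0.018 m and distance between capped_center and tray_2_pocket above 0.018 m).
It fails at once if the bare bauble leaves its pocket, or its tray is moved over 40 mm ((distance between bare_center and tray_1_pocket above 0.018 m and distance between bare_center and tray_2_pocket above 0.018 m) or distance of bare_center from where it was at the start of the episode above 0.04 m).
It fails at once if a bauble is touched by the robot (contact force between any of the arm, the fingers and capped_c0 above 0.5 N or contact force between any of the arm, the fingers and bare_c0 above 0.5 N).
It fails at once if a bystander is moved over 40 mm (distance of any of bottle, jar_1, jar_2, brush, carton, dish, brush_pot from where it was at the start of the episode above 0.04 m).
It fails at once if the magnifier's lens head is pushed out of place (viewing point moved over 25 mm) (distance of focus from where it was at the start of the episode above 0.025 m).
It also fails if it takes over 48 s, if anything falls off the work surface, if the arm or the gripper's body presses on something with over 40 N, if the wrist force passes 120 N, or if a joint passes its speed limit or range.

## Working session

There is one attempt and no reset: what is moved stays moved. The work goes in short steps, Python scripts to look and compute and a tool call to move; the robot and the scene stay as the last step left them, time stands still between calls to the robot, and variables do not carry over. Pictures are saved under pics/ and viewed, at most 10 in all, crops included, and the job is handed in when it is done.

```bash
ls; mkdir -p pics
```

Create h.py:
```python
import numpy as np, cv2
from workcell import bot
def cam(n):
    c=bot.read_camera(n); return c
def save(c,f): cv2.imwrite(f,c["image"][:,:,::-1])
def ray(c,u,v):
    R=np.array(c["R"]);t=np.array(c["t"]);d=R.T@np.array([(u-c["cx"])/c["fx"],(v-c["cy"])/c["fy"],1.]);return -R.T@t,d/np.linalg.norm(d)
def onz(c,u,v,z):
    o,d=ray(c,u,v);return o+d*(z-o[2])/d[2]
def tri(c1,p1,c2,p2):
    o1,d1=ray(c1,*p1);o2,d2=ray(c2,*p2)
    s=np.linalg.lstsq(np.c_[d1,-d2],o2-o1,rcond=None)[0]
    a=o1+s[0]*d1;b=o2+s[1]*d2;return (a+b)/2,np.linalg.norm(a-b)
def proj(c,X):
    p=np.array(c["R"])@X+np.array(c["t"]);return p[0]/p[2]*c["fx"]+c["cx"],p[1]/p[2]*c["fy"]+c["cy"]
```

Run:
```python
from h import *
np.set_printoptions(precision=3,suppress=True)
for n in("top","side"):
    c=cam(n);save(c,f"pics/{n}0.png");print(n,-np.array(c["R"]).T@c["t"],np.array(c["R"])[2],c["fx"])
s=bot.sense();print(s["time"],s["eef_rot"],s["position"],s["force"])
```

```text
pics
workcell.py
top [ 0.449 -0.013  1.179] [ 0.127 -0.006 -0.992] 381.7540086319928
side [0.344 1.003 1.393] [ 0.133 -0.64  -0.757] 531.0545252323772
0.1 [-0.407 -3.115  0.002] [0.167 0.628 0.231] [ 0.209 -0.607  0.878]
```

View pics/top0.png

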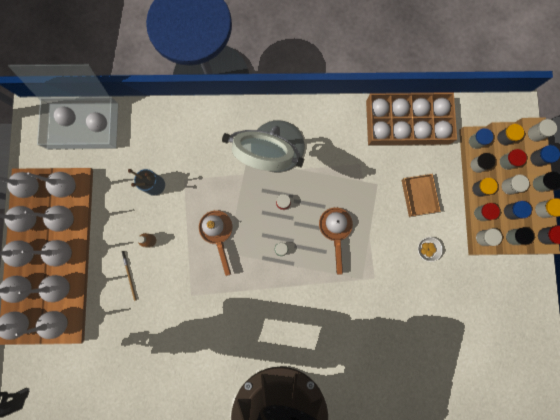

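View pics/side0.png

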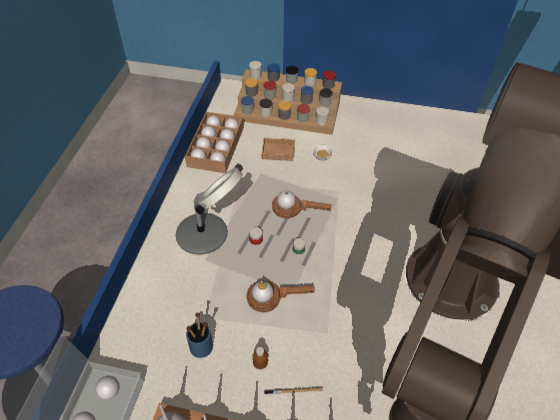

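The top view shows the left tray near (214,227) with a gold cap on its ball, and the right one near (336,222) with only a stub. The magnifier head is near (267,150). In the side view the capped ball is near (262,293) and the lens near (220,187). I'll zoom in next.

Run:
```python
import cv2,numpy as np
a=cv2.imread("pics/top0.png");b=cv2.imread("pics/side0.png")
A=cv2.resize(a[110:290,180:380],None,fx=4,fy=4,interpolation=cv2.INTER_CUBIC)[:600]
cv2.imwrite("pics/topz.png",cv2.resize(a[115:285,185:375],None,fx=3.5,fy=3.5,interpolation=cv2.INTER_CUBIC))
cv2.imwrite("pics/sidez.png",cv2.resize(b[155:325,165:345],None,fx=3.5,fy=3.5,interpolation=cv2.INTER_CUBIC))
```

```text
(no output)
```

View pics/topz.png

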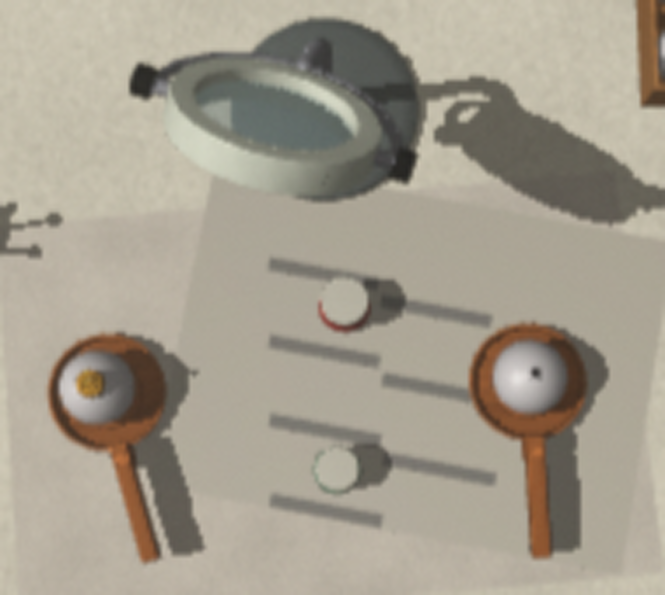

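View pics/sidez.png

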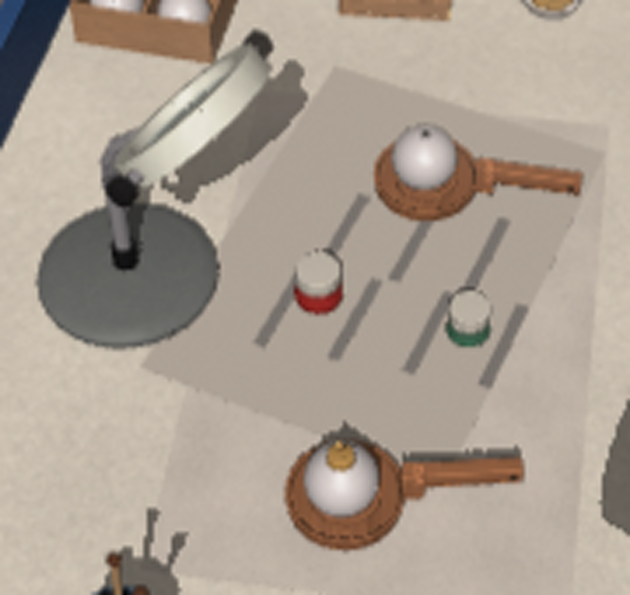

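The zooms confirm that the left tray carries the gold-capped ball. In full-image pixels the yoke knobs are at top (226,138) and (300,162), and at side (200,209) and (239,167). Now I'll measure.

Create m.py:
```python
from h import *
np.set_printoptions(precision=4,suppress=True)
T=cam("top");S=cam("side")
def hsv(c): return cv2.cvtColor(c["image"],cv2.COLOR_RGB2HSV).astype(int)
h=hsv(T);hs=hsv(S)
def blob(mask,near,mn=3):
    n,l,st,ce=cv2.connectedComponentsWithStats(mask.astype(np.uint8))
    k=min((i for i in range(1,n) if st[i,4]>=mn),key=lambda i:np.hypot(*(ce[i]-near)))
    return (l==k),ce[k],st[k]
# knobs
ks=[]
for c,H,pts in((T,h,[(226,138),(300,162)]),(S,hs,[(200,209),(239,167)])):
    for p in pts:
        m,ce,st=blob(H[:,:,2]<62,p,8);ks.append(ce);print("knob",p,ce,st[2:])
for i in(0,1): print("tri",*tri(T,ks[i],S,ks[2+i]))
# trays
w=(h[:,:,1]>120)&(h[:,:,0]<14)&(h[:,:,2]>55)
for nm,near in(("L",(214,230)),("R",(337,228))):
    m,ce,st=blob(w,near,150);print(nm,st)
    ys,xs=np.nonzero(m);P=np.array([onz(T,u,v,0.042)[:2] for u,v in zip(xs,ys)])
    i=ys.max();hand=ys>i-22
    mu=P[hand].mean(0);d=np.linalg.svd(P[hand]-mu)[2][0];d*=np.sign(d[0])
    s=(P[hand]-mu)@d
    ring=ys<i-34
    cc,r=cv2.minEnclosingCircle(np.c_[xs,ys][ring].astype(np.float32))
    C=onz(T,*cc,0.016);print("handle mid",mu,"yaw",np.arctan2(d[1],d[0]),"extent",s.min(),s.max(),"dish",C,"r",r,"end->dish",(C[:2]-mu)@d-s.min(), "perp",np.cross(d,C[:2]-mu))
for u,v in[(217,148),(250,150),(265,145),(265,165),(240,170)]: print((u,v),h[v,u])
```

```bash
python3 m.py
```

```text
knob (226, 138) [225.625 137.55 ] [ 7  8 40]
knob (300, 162) [299.26 161.2 ] [ 7 10 50]
knob (200, 209) [200.7566 217.7171] [ 12  27 152]
knob (239, 167) [238.8947 166.8947] [ 6  5 19]
tri [0.7493 0.123  0.2547] 0.009264586096076131
tri [ 0.6818 -0.058   0.2907] 0.0005161185927632763
L [199 224  32  51 332]
handle mid [0.4407 0.1559] yaw 0.2979421561764526 extent -0.03268529284925809 0.0333102769204446 dish [0.5466 0.1905 0.016 ] r 16.140111923217773 end->dish 0.14407939157946792 perp 0.001996380302169549
R [319 208  33  66 605]
handle mid [ 0.4395 -0.1812] yaw 0.03822124466946834 extent -0.03107520254041652 0.03102115939228181 dish [ 0.5565 -0.1787  0.016 ] r 16.535911560058594 end->dish 0.14808322303827728 perp -0.001956049514830439
(217, 148) [ 24  32 193]
(250, 150) [ 49  18 152]
(265, 145) [ 79  19 106]
(265, 165) [ 32  25 163]
(240, 170) [ 24  30 201]m.py:26: DeprecationWarning: Arrays of 2-dimensional vectors are deprecated. Use arrays of 3-dimensional vectors instead. (deprecated in NumPy 2.0)
  C=onz(T,*cc,0.016);print("handle mid",mu,"yaw",np.arctan2(d[1],d[0]),"extent",s.min(),s.max(),"dish",C,"r",r,"end->dish",(C[:2]-mu)@d-s.min(), "perp",np.cross(d,C[:2]-mu))
```

Add to m.py:
```python
print("-----")
for u,v in((215.9,226.7),):print("dishL",onz(T,u,v,.016))
A,e=tri(T,ks[0],S,(199.9,209.3));B,_=tri(T,ks[1],S,ks[3]);L=(A+B)/2;a=A-B
print("A",A,e,"L",L,"span",np.linalg.norm(a),"yaw",np.arctan2(-a[0],a[1]))
for nm,c,H,x0,y0,x1,y1 in(("top",T,h,215,125,305,180),("side",S,hs,190,155,250,225)):
    I=c["image"][y0:y1,x0:x1].astype(int)
    br=(I[:,:,1]-I[:,:,0]) 
    cv2.imwrite(f"pics/{nm}d.png",cv2.resize(np.hstack([np.clip(br*12+128,0,255),np.clip(I[:,:,1]*1.0,0,255)]).astype(np.uint8),None,fx=5,fy=5,interpolation=cv2.INTER_NEAREST)[:600,:800] if nm=="side" else cv2.resize(np.hstack([np.clip(br*12+128,0,255),I[:,:,1]]).astype(np.uint8),None,fx=4.4,fy=4.4,interpolation=cv2.INTER_NEAREST))
a=cv2.imread("pics/topd.png");b=cv2.imread("pics/sided.png");print(a.shape,b.shape)
W=800;pad=lambda q:cv2.copyMakeBorder(q,0,0,0,W-q.shape[1],cv2.BORDER_CONSTANT)
cv2.imwrite("pics/both.png",np.vstack([pad(a),pad(b)])[:600])
```

```bash
python3 m.py 2>/dev/null| sed -n '/---/,$p'
```

```text
-----
dishL [0.5521 0.1863 0.016 ]
A [0.7448 0.1189 0.2846] 0.0009339624364033087 L [0.7134 0.0304 0.2876] span 0.18804700911817526 yaw -0.3416761178060406
(242, 792, 3) (350, 600, 3)
```

View pics/both.png

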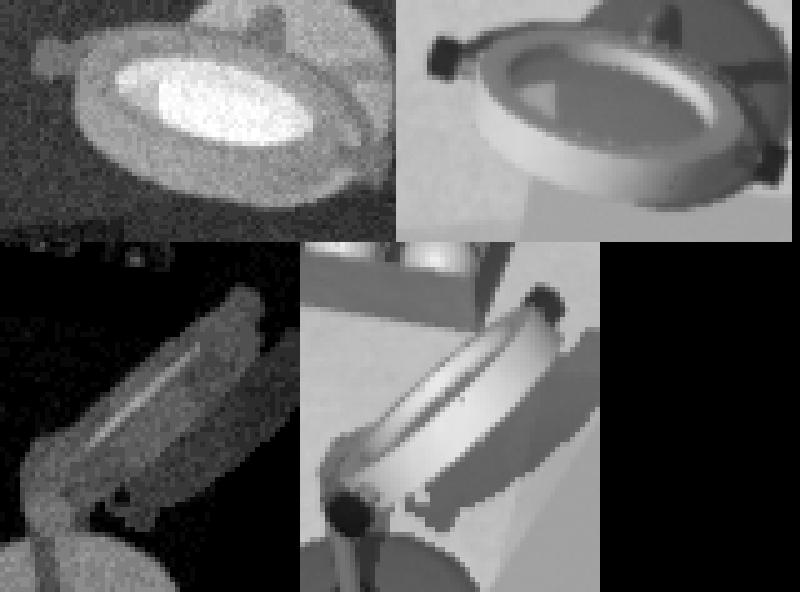

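Add to m.py:
```python
print("=====")
L0=L.copy()
yaw=-0.342;xm=np.array([np.cos(yaw),np.sin(yaw),0]);ym=np.array([-np.sin(yaw),np.cos(yaw),0])
for nm,c,k in(("top",T,(ks[0],ks[1])),("side",S,(np.array([199.9,209.3]),ks[3]))):
    p=(k[0]+k[1])/2;d=k[1]-k[0];d/=np.hypot(*d);q=np.array([-d[1],d[0]])  # q: image normal
    G=cv2.cvtColor(c["image"],cv2.COLOR_RGB2GRAY).astype(np.float32)
    gr=(c["image"][:,:,1].astype(np.float32)-c["image"][:,:,0])
    off=np.arange(-22,26,1.)
    f=lambda im:np.mean([cv2.remap(im,*[ (p[j]+q[j]*off+d[j]*s).astype(np.float32)[None] for j in(0,1)],cv2.INTER_LINEAR)[0] for s in(-2,0,2)],0)
    print(nm,"mid",p,"projL",proj(c,L0),"projL .28",proj(c,np.r_[L0[:2],.28]),"q",q)
    g1,g2=f(G),f(gr)
    print(" ".join(f"{o:.0f}:{x:.0f}/{y:.0f}" for o,x,y in zip(off,g1,g2)))
    for t in range(35,60,5):
        t_=np.radians(t);n=-xm*np.cos(t_)-np.array([0,0,np.sin(t_)]);w=-xm*np.sin(t_)+np.array([0,0,np.cos(t_)])
        o=lambda s,b,r=.075:(np.array(proj(c,L0+s*r*w+b*.013*n))-proj(c,L0))@q
        print(t,"up/front %.1f up/back %.1f low/front %.1f low/back %.1f | hole back up %.1f low %.1f front up %.1f low %.1f"%(o(1,1),o(1,-1),o(-1,1),o(-1,-1),o(1,-1,.058),o(-1,-1,.058),o(1,1,.058),o(-1,1,.058)))
```

```bash
python3 m.py 2>/dev/null| sed -n '/===/,$p'
```

```text
=====
top mid [262.4758 149.3668] projL (np.float64(262.2144857899516), np.float64(149.24263890937115)) projL .28 (np.float64(262.3718111463151), np.float64(150.14055306908813)) q [-0.3054  0.9522]
-22:96/3 -21:95/2 -20:95/3 -19:98/1 -18:107/-0 -17:115/0 -16:119/2 -15:134/2 -14:161/2 -13:176/2 -12:176/3 -11:167/4 -10:140/7 -9:111/8 -8:103/8 -7:102/8 -6:103/8 -5:103/9 -4:104/9 -3:104/10 -2:106/10 -1:106/10 0:107/10 1:106/11 2:107/11 3:107/11 4:107/10 5:108/10 6:112/8 7:118/4 8:123/2 9:135/2 10:162/2 11:181/2 12:183/3 13:183/3 14:183/2 15:182/2 16:182/3 17:181/3 18:181/2 19:178/1 20:168/-3 21:166/-6 22:165/-6 23:166/-7 24:165/-7 25:166/-6
35 up/front 17.1 up/back 6.2 low/front -5.3 low/back -15.0 | hole back up 3.5 low -12.9 front up 14.2 low -3.1
40 up/front 19.5 up/back 9.1 low/front -7.8 low/back -17.3 | hole back up 5.8 low -14.6 front up 16.0 low -5.1
45 up/front 21.8 up/back 12.0 low/front -10.3 low/back -19.5 | hole back up 8.0 low -16.3 front up 17.7 low -7.1
50 up/front 23.8 up/back 14.7 low/front -12.8 low/back -21.5 | hole back up 10.1 low -17.8 front up 19.2 low -9.1
55 up/
[... 646 characters left out ...]
 11:102/-6 12:101/-6 13:101/-6 14:102/-6 15:101/-6 16:101/-6 17:101/-6 18:101/-6 19:113/-7 20:146/-9 21:172/-12 22:176/-12 23:175/-12 24:174/-12 25:174/-11
35 up/front 6.7 up/back -2.8 low/front 2.6 low/back -6.2 | hole back up -3.2 low -5.9 front up 6.2 low 3.0
40 up/front 9.1 up/back -0.4 low/front 0.3 low/back -8.4 | hole back up -1.4 low -7.6 front up 8.0 low 1.3
45 up/front 11.3 up/back 2.1 low/front -1.9 low/back -10.5 | hole back up 0.5 low -9.2 front up 9.7 low -0.5
50 up/front 13.5 up/back 4.5 low/front -4.2 low/back -12.6 | hole back up 2.4 low -10.8 front up 11.3 low -2.3
55 up/front 15.5 up/back 6.9 low/front -6.4 low/back -14.6 | hole back up 4.3 low -12.3 front up 12.9 low -4.0
```

Tilt comes out at about 40° in both views. The lens centre is about (0.714, 0.029, 0.281), 1 mm from the stated 280 mm height. The focus is therefore about (0.606, 0.068, 0.185), inside the given height range. Next I'll work out the approach move.

Create d.py:
```python
import sys
from h import *
from scipy.spatial.transform import Rotation as Ro
np.set_printoptions(precision=4,suppress=True)
x,y,z,yaw=map(float,sys.argv[1:5])
s=bot.sense();R=Ro.from_rotvec(s["eef_rot"]);p=np.array(s["position"])
for k in(0,np.pi):
    X=np.array([np.cos(yaw+k),np.sin(yaw+k),0]);Z=np.array([0,0,-1.]);G=Ro.from_matrix(np.c_[X,np.cross(Z,X),Z])
    print("shift",R.inv().apply(np.array([x,y,z])-p),"rot",(R.inv()*G).as_rotvec())
print(R.as_matrix(),p,s["qpos"],s["time"],s["opening"],s["grasp_force"])
```

```bash
python3 d.py 0.459 0.162 0.16 0.288
```

```text
shift [-0.402  -0.3754  0.0712] rot [-0.0002  0.0003  2.5938]
shift [-0.402  -0.3754  0.0712] rot [-0.0003 -0.0001 -0.5478]
[[-0.9664  0.2569 -0.0001]
 [ 0.2569  0.9664 -0.0003]
 [ 0.     -0.0003 -1.    ]] [0.1669 0.6281 0.2312] [ 1.2644  0.4804  1.5964  0.      1.0651 -0.0466] 0.4 1.0000292458769529 0.0
```
Distance 0.55 → ≥9 rows. Straight path from (0.167,0.628,.23) to (0.459,.162,.16): passes radius? Midpoint (0.31,0.39): 0.5. Fine: near bottle/brush? height 0.16+ > bottle 78, brush_pot at far left (160 mm brushes) at top (150,182): x~.68,y~.36; not on path. Do 8 rows with z unchanged-ish 5/8 then rest. Gripper heights 0.231, keep. Go: 8 rows rate ~0.06. joint speed limits might slow. Let me do 8 rows to ~85%.

Units first: shifts go in units of 25 mm. So -0.31 m is -12.4, -0.23 m is -9.2.

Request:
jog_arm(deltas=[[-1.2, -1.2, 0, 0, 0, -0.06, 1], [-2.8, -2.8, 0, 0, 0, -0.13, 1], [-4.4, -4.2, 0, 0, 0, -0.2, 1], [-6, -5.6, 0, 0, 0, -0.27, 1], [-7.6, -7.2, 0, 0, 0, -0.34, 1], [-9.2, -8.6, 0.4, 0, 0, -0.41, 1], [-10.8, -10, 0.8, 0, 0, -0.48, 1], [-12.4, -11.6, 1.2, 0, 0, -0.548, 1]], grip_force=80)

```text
refused: deltas[0]: [-1.2, -1.2, 0, 0, 0, -0.06, 1] is not of type 'object' (schema: type "object"). Nothing was moved.
```

Nothing moved. I misread the format; it is a list of objects with named fields. Resending.

Request:
jog_arm(deltas=[{"tx":-1.2, "ty":-1.2, "drz":-0.06, "aperture":1}, {"tx":-2.8, "ty":-2.8, "drz":-0.13, "aperture":1}, {"tx":-4.4, "ty":-4.2, "drz":-0.2, "aperture":1}, {"tx":-6, "ty":-5.6, "drz":-0.27, "aperture":1}, {"tx":-7.6, "ty":-7.2, "drz":-0.34, "aperture":1}, {"tx":-9.2, "ty":-8.6, "tz":0.4, "drz":-0.41, "aperture":1}, {"tx":-10.8, "ty":-10, "tz":0.8, "drz":-0.48, "aperture":1}, {"tx":-12.4, "ty":-11.6, "tz":1.2, "drz":-0.548, "aperture":1}], grip_force=80)

```text
time: 1.4
position: [0.3931, 0.2671, 0.2013]
eef_rot: [-0.455, 3.107, 0.001]
force: [0.6, 0.3, 0.5]
opening: 0.999
grasp_force: 0.0
```

```bash
python3 d.py 0.459 0.162 0.13 0.288
```

```text
shift [-0.033  -0.1196  0.0713] rot [-0.0016  0.0004 -3.1387]
shift [-0.033  -0.1196  0.0713] rot [0.0003 0.001  0.0029]
[[-0.958  -0.2868  0.0009]
 [-0.2868  0.958   0.0006]
 [-0.001   0.0003 -1.    ]] [0.3931 0.2671 0.2013] [ 0.533   0.2751  2.0197  0.      0.8457 -1.3287] 1.4 0.9986357325236953 0.0
```

Scaled: -0.12 m is -4.8, -0.08 m is -3.2.

Request:
jog_arm(deltas=[{"tx":-0.4, "ty":-1.6, "tz":0.6, "aperture":1}, {"tx":-0.8, "ty":-3.2, "tz":1.6, "aperture":1}, {"tx":-1.32, "ty":-4.8, "tz":2.4, "aperture":1}, {"tx":-1.32, "ty":-4.8, "tz":2.8, "aperture":1}, {"tx":-1.32, "ty":-4.8, "tz":2.8, "aperture":1}])

```text
time: 2.02
position: [0.4572, 0.1626, 0.1308]
eef_rot: [0.45, -3.108, 0.0]
force: [0.1, -0.1, 0.2]
opening: 1.001
grasp_force: 0.0
```

Run:
```python
from h import *
s=bot.sense();c=cam("wrist");save(c,"pics/w1.png");print(s["position"],s["eef_rot"],c["fx"],c["cx"],c["cy"]);print(np.round(c["hand_eye"],4))
```

```text
[0.45719596 0.16258421 0.13080952] [ 4.49677365e-01 -3.10777508e+00  8.07887707e-05] 325.19226210127806 281.85660647931155 204.027705087578
[[ 3.000e-04 -9.580e-01 -2.868e-01  7.240e-02]
 [ 1.000e+00  4.000e-04 -4.000e-04 -8.000e-04]
 [ 5.000e-04 -2.868e-01  9.580e-01 -1.417e-01]
 [ 0.000e+00  0.000e+00  0.000e+00  1.000e+00]]
```

View pics/w1.png

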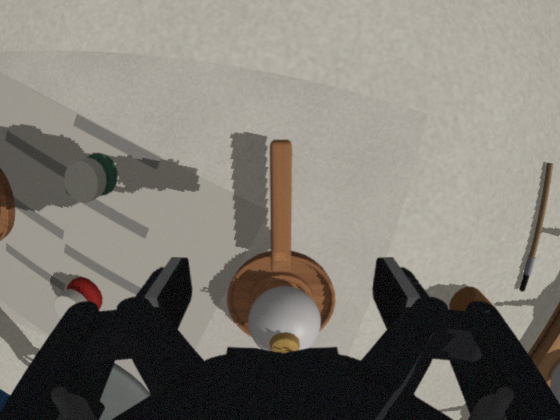

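The wrist view shows the handle straight down column 281, with its end at row 141 and its root at row 255. It is centred between the fingers. I'll check the distance along the handle.

Run:
```python
from h import *
from scipy.spatial.transform import Rotation as Ro
s=bot.sense();c=cam("wrist");R=Ro.from_rotvec(s["eef_rot"]);p=np.array(s["position"]);H=np.array(c["hand_eye"])
def on(u,v,z):
    a=np.array([u-c["cx"],v-c["cy"]]);r=np.hypot(*a);th=r/c["fx"]
    d=R.apply(H[:3,:3]@np.r_[a/r*np.sin(th),np.cos(th)]);o=p+R.apply(H[:3,3]);return o+d*(z-o[2])/d[2]
e=on(281,142,.042);a=on(281,240,.042);dl=on(228,296,.016);dr=on(335,296,.016);C=(dl+dr)/2
print(e,a,"dish l/r",dl,dr,"C",C,"dia",np.linalg.norm(dl-dr),"len",np.linalg.norm((C-e)[:2]),"yaw",np.arctan2(*(a-e)[1::-1]),"grip100",e+(a-e)/np.linalg.norm(a-e)*.052)
```

```text
[0.41057263 0.14765042 0.042     ] [0.48235695 0.16891187 0.042     ] dish l/r [0.56262314 0.14071305 0.016     ] [0.53400535 0.23691762 0.016     ] C [0.54831425 0.18881533 0.016     ] dia 0.10037079775081814 len 0.14376126644930012 yaw 0.2879532315742471 grip100 [0.46043164 0.16241792 0.042     ]
```

Scaled: -0.002 m is -0.08, 0.117 m is 4.68.

Request:
jog_arm(deltas=[{"tx":-0.08, "tz":1.6, "aperture":1}, {"tx":-0.08, "tz":3.2, "aperture":1}, {"tx":-0.08, "tz":4.2, "aperture":1}, {"tx":-0.08, "tz":4.68, "aperture":1}, {"tx":-0.08, "tz":4.68, "aperture":1}])

```text
time: 2.75
position: [0.4595, 0.1637, 0.0144]
eef_rot: [0.452, -3.108, 0.0]
force: [-0.2, -0.0, 0.3]
opening: 1.002
grasp_force: 0.0
```

Request:
jog_arm(deltas=[{"aperture":0.5}, {"aperture":0.3}, {"aperture":0.2}, {"aperture":0.1}, {"aperture":0}, {"aperture":0}, {"aperture":0}, {"aperture":0}], grip_force=80)

```text
time: 3.75
position: [0.4599, 0.1632, 0.0146]
eef_rot: [-0.451, 3.109, 0.0]
force: [-0.3, -0.8, 6.6]
opening: 0.175
grasp_force: 78.4
```

Gripped (opening 0.175, about 15 mm). Lifting gently.

Scaled: -0.06 m is -2.4, -0.054 m is -2.16.

Request:
jog_arm(deltas=[{"tz":-0.12, "aperture":0}, {"tz":-0.4, "aperture":0}, {"tz":-0.8, "aperture":0}, {"tz":-1.28, "aperture":0}, {"tz":-1.76, "aperture":0}, {"tz":-2.16, "aperture":0}, {"tz":-2.4, "aperture":0}, {"tz":-2.4, "aperture":0}])

```text
time: 4.75
position: [0.46, 0.1633, 0.0747]
eef_rot: [-0.451, 3.108, 0.0]
force: [-0.2, -1.0, -2.2]
opening: 0.17
grasp_force: 78.0
```

Request:
jog_arm(deltas=[{"tz":-0.12, "aperture":0}, {"tz":-0.4, "aperture":0}, {"tz":-0.88, "aperture":0}, {"tz":-1.52, "aperture":0}, {"tz":-2.16, "aperture":0}, {"tz":-2.56, "aperture":0}, {"tz":-2.8, "aperture":0}, {"tz":-2.8, "aperture":0}])

```text
time: 5.75
position: [0.4599, 0.1632, 0.1446]
eef_rot: [-0.451, 3.109, 0.0]
force: [0.3, -0.0, -2.1]
opening: 0.176
grasp_force: 78.0
```

Run:
```python
from h import *
T=cam("top");S=cam("side");s=bot.sense();print(s["position"],s["force"],s["torque"])
I=[cv2.resize(c["image"][y:y+130,x:x+130,::-1],None,fx=3,fy=3,interpolation=cv2.INTER_CUBIC) for c,x,y in((T,160,170),(S,210,200))]
cv2.imwrite("pics/lift.png",np.hstack(I))
```

```text
[0.45948009 0.16313103 0.14397926] [-1.29431416  0.32642597 -2.25413546] [-0.01703513  0.18580298 -0.01767379]
```

View pics/lift.png

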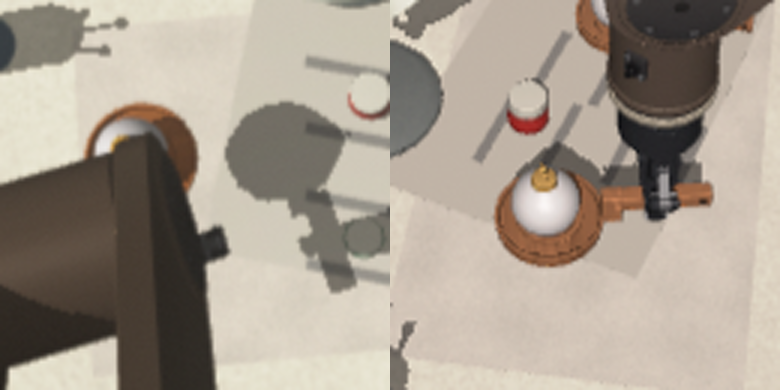

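The tray is up, level, with the ball seated (side crop ball centre ≈ (155,200), full image (262,267)). Now I'll compute the carry.

Run:
```python
from h import *
S=bot.read_camera("side");print(onz(S,261.7,266.7,.17))
```

```bash
python3 d.py 0.506 0.0675 0.160 0.0
```

```text
[0.55575054 0.1908362  0.17      ]
shift [-0.0175 -0.1049 -0.0161] rot [ 0.0011 -0.0002 -2.8534]
shift [-0.0175 -0.1049 -0.0161] rot [-0.0001 -0.0008  0.2882]
[[-0.9588 -0.2842 -0.0008]
 [-0.2842  0.9588 -0.0002]
 [ 0.0008  0.     -1.    ]] [0.4594 0.1631 0.1439] [ 0.2789  0.3767  2.0493  0.      0.7163 -1.5801] 5.9 0.17197588861478197 78.02790999412537
```

Scaled: -0.054 m is -2.16, -0.051 m is -2.04.

Request:
jog_arm(deltas=[{"ty":-0.08, "tz":-0.08, "drz":0.005, "aperture":0}, {"tx":-0.04, "ty":-0.28, "tz":-0.2, "drz":0.018, "aperture":0}, {"tx":-0.12, "ty":-0.56, "tz":-0.32, "drz":0.038, "aperture":0}, {"tx":-0.16, "ty":-0.92, "tz":-0.44, "drz":0.062, "aperture":0}, {"tx":-0.24, "ty":-1.32, "tz":-0.56, "drz":0.09, "aperture":0}, {"tx":-0.28, "ty":-1.72, "tz":-0.64, "drz":0.118, "aperture":0}, {"tx":-0.36, "ty":-2.04, "tz":-0.64, "drz":0.14, "aperture":0}, {"tx":-0.36, "ty":-2.16, "tz":-0.64, "drz":0.148, "aperture":0}])

```text
time: 6.9
position: [0.484, 0.1134, 0.1602]
eef_rot: [-0.218, 3.134, 0.0]
force: [-0.0, -0.2, -2.0]
opening: 0.174
grasp_force: 78.0
```

```bash
python3 d.py 0.506 0.0675 0.160 0.0 | sed -n 2p
```

```text
shift [-0.0155 -0.0485  0.0002] rot [0.     0.     0.1388]
```

Request:
jog_arm(deltas=[{"tx":-0.04, "ty":-0.08, "drz":0.006, "aperture":0}, {"tx":-0.08, "ty":-0.32, "drz":0.022, "aperture":0}, {"tx":-0.2, "ty":-0.64, "drz":0.046, "aperture":0}, {"tx":-0.32, "ty":-1.04, "drz":0.074, "aperture":0}, {"tx":-0.44, "ty":-1.44, "drz":0.102, "aperture":0}, {"tx":-0.56, "ty":-1.76, "drz":0.126, "aperture":0}, {"tx":-0.62, "ty":-1.94, "drz":0.139, "aperture":0}, {"tx":-0.62, "ty":-1.94, "drz":0.139, "aperture":0}])

```text
time: 7.9
position: [0.5059, 0.0678, 0.1603]
eef_rot: [0.001, -3.142, -0.0]
force: [0.4, 0.2, -1.7]
opening: 0.171
grasp_force: 78.0
```

Run:
```python
from h import *
T=cam("top");S=cam("side");s=bot.sense();print(s["position"],s["qd"])
F=np.array([.606,.0675,.185]);L=np.array([.714,.029,.281])
for c in(T,S):print(proj(c,F),proj(c,L))
I=[cv2.resize(c["image"][y:y+150,x:x+133,::-1],None,fx=3,fy=3,interpolation=cv2.INTER_CUBIC) for c,x,y in((T,190,110),(S,190,140))]
cv2.imwrite("pics/fin.png",np.hstack(I))
```

```text
[0.50571711 0.06820322 0.16029288] [ 0.00465043 -0.0024663   0.00089275  0.00027646  0.00018224 -0.0007236 ]
(np.float64(250.29439728866245), np.float64(200.1926677484798)) (np.float64(262.91412148093997), np.float64(149.75850496829992))
(np.float64(254.59762309684913), np.float64(226.40151685988315)) (np.float64(220.1672691624128), np.float64(188.59780094881356))
```

View pics/fin.png

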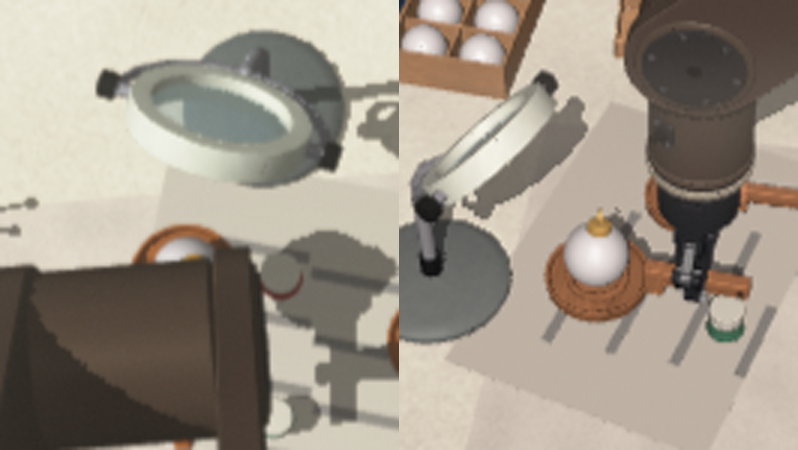

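In the last view the ball is at side pixel (256,224), against the focus projected at (255,226). The tray is level and clear of the magnifier. I'll let it settle and hand in.

Request:
jog_arm(deltas=[{"aperture":0}, {"aperture":0}, {"aperture":0}, {"aperture":0}])

```text
time: 8.5
position: [0.5058, 0.0682, 0.1603]
eef_rot: [-0.002, 3.142, -0.0]
force: [-0.2, -0.6, -2.2]
opening: 0.171
grasp_force: 78.0
```

```bash
python3 -c "
from workcell import bot
print(bot.hand_in())"
```

```text
the job is handed in; nothing more can be done
None
```

I handed the job in at 8.5 s: the arm holds the left tray with the capped bauble level and still, clear of the magnifier, about 5 mm from the viewing point by my camera measurement; hand-in returned no verdict.

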